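# Unclamp the ball tray and hold it over the inspection lens

### The arm

A 7-joint arm with a two-finger parallel gripper is mounted at the origin on the work surface. World frame = base frame: x ahead of the robot, y to its left, z up, the work surface at z = 0. Lengths are in m, angles in rad, forces in N, time in s.
With the tool pointing down it reaches from about 0.425 to 0.875 m from the base axis. Payload 4.7 kg.
Tool frame: the origin (TCP) lies at the very end of the fingers, on their centre line; the grasp point (between the pads) lies 19 mm behind it; z points along the fingers, y is the line along which they close (so a half turn about z gives the same grasp; the last joint's range is limited). The gripper opens to 87 mm and grips with 3 to 60 N. Pads are 19 mm wide; open, the fingers measure 117 mm over their backs; the gripper's body (75 mm by 190 mm) begins 51 mm behind the grasp point.
Start: joints at [1.362, 0.321, -0.07, 1.45, 0.023, 1.371, -0.057], TCP at [0.144, -0.634, 0.223] pointing down, gripper open.
Joint ranges: [-2.86, 2.86], [-0.3, 2.09], [-1.38, 1.24], [0.06, 2.45], [-1.56, 4.7], [0.09, 2.05], [-2.69, 2.69]. Speed limits (rad/s): [2.57, 2.57, 3.14, 3.14, 3.14, 3.14, 3.14].

### API

Orientations are given as a rotation vector (axis times angle).
In Python, from bench import ctrl, get_image, job gives the robot as it stands.
- The arm moves only by the shell command python3 -m crank 'ROWS' [FORCE]. ROWS is JSON, a list that holds one entry, the list of rows, each a list of 5 numbers: the shift along the tool's x, y, z in mm, then the turn about the tool's z in rad, then the closure, from -1 (fully open) to 1 (shut), so that 0 is half open. A call has 1 to 10 rows; each row shifts and turns the commanded pose from where the row before left it, along the tool's axes as they then stand; what a row does not reach is not made up. A row lasts 1/12 s, in which the tool goes at most 41.7 mm and 7.16 degrees, less where a joint would pass 70% of its speed; a pose out of reach is approached as far as the arm can. A call with a gripper value outside its range is refused whole. The fingers move at their own pace and stop on an object; FORCE is the grip in N (left out, the last holds). Time passes only in rows, so rows that do not move let the fingers close. It gives the time, the measured TCP pose, the force, the opening and the grip force at its end, in the units of the state.
- ctrl.get_state(): the state, without advancing time (a new reading comes with each control period).
- get_image(name): name is "scene" or "top" or "wrist"; returns a dict with "pixels" (384x512x3 uint8, red, green, blue), "fx", "fy", "cx", "cy" (pixels), "T" (4x4, takes a point from camera to world coordinates); the wrist camera has in their place "T_tool_cam" (4x4, takes a point from camera to tool coordinates, whose origin is the TCP and whose axes are the flange's). Camera axes: x right, y down, z forward; pixel columns grow to the right and rows downward; lengths in m; the calibration is good to about 2 mm. A picture is of the moment at which its call begins: read the wrist's pose just before it. There is no depth.
- job.close_job(): hands the job in; it is judged then, once.
The state is a dict: "time": time; "joint_positions": joint angles; "qd": joint speeds; "joint_torque": joint torques, N m; "position": TCP position; "tool_rot": TCP orientation; "ft_force": force on the tool from outside, world axes, zero at the start; "torque": the same for the moment, N m; "grip_width": opening from 0.0 (shut) to 1.0 (fully open); "grip_force": force on a finger pad.
Only numpy, scipy, OpenCV 4.12 (cv2) and the standard library are available. Lean on these libraries where they do the work, as an engineer would, in place of code of your own. Each camera call takes 0.05 s, during which the arm holds its last target. There are 200 camera calls.

### The job

Flip the cam lever on the clamping nest right over to its other side so that the keeper tongue lets go of the sample tray, then lift the tray out by its upright grip with the ceramic ball loose in its shallow pocket, never tipping the ball out. Carry it over the black-topped viewer and finish while still holding it there, level and still, with the pocket centred above the round lens and the tray's underside about 50 mm above the lens collar. Leave the lever flipped over and the other things on the bench where they are.

Things in the scene. Friction and masses are not known exactly. Their poses are not given: they have to be found in the camera images.
- nest: Fixed clamping nest: aluminium plate 240 x 130 x 10 mm. Origin at table level under the tray seat's middle; x (plate from -140 to +100 mm) points from cam lever to ball pocket, z up. The tray lies on it, axes alike, between guides 6 mm high with 2 mm play. At the -x end a cam block (42 mm above the table) with lever and a tongue 22 mm wide that reaches 10 mm over the tray's edge when locked.
- cam_lever (a joint): Lever angle (rad) about the nest's x at point lever_pivot. 0 = locked, leaning 0.55 rad from upright to the nest's -y; swings up over the top to the +y side, stop at 1.1. The tongue draws back 15.5 mm per rad, clear of the tray from about 0.8. It stays where left (friction 0.06 N m), starts at 0 to 0.1, and shut fingers can push its knob over sideways, following its arc.
- lever_pivot (a point): Centre of the lever's hinge, 34 mm above the table, at x = -101 mm, y = 0 in the nest's frame; axes as the nest's.
- lever_knob (a point): Centre of the black ball knob, 20 mm across, at the end of the 12 mm thick steel lever, 60 mm from the pivot.
- tray: Loose aluminium sample tray, 120 (x) x 80 (y) mm plate 6 mm thick with 4 mm lips on three sides, about 0.22 kg. Origin at the centre of its underside (10 mm above the table in the nest); x points from the grip to the pocket, z up.
- tray_grip (a point): Where to grasp the tray: in the upright grey grip fin at the tray's centre, which is 36 mm long (tray x), 14 mm thick (tray y) and rises from 6 to 56 mm above the tray's underside. This point is 38 mm above the underside (48 mm above the table in the nest); pinch across y.
- pocket (a point): Ball centre when it sits mid-pocket: tray x = 42 mm, y = 0, 20 mm above the tray's underside. The pocket is a ring, 28 mm inner and 36 mm outer diameter, only 3 mm high on the tray plate, with a glass window as floor; the ball can roll about 5 mm each way and climbs out at about 38 degrees of tilt or when jerked.
- tray_window (a point): Underside of the tray directly under the pocket's centre: tray x = 42 mm, y = 0, z = 0.
- ball_center (a point): Centre of the loose white ceramic ball, 28 mm diameter, about 45 g.
- viewer: Fixed upward-looking inspection viewer: white housing with a black top plate 160 x 160 mm, plate top 64 mm above the table, and a round steel lens collar 60 mm across in its middle. Origin at the table under the lens.
- lens (a point): Centre of the lens, level with the top of its collar, 70 mm above the table; z up.
- jar: Bystander: small clear jar with yellow cap, 38 mm across, 70 mm high, between nest and viewer; origin under its centre.
- tweezers: Bystander: steel tweezers lying flat, 130 mm long, 8 mm high; origin on the table below its middle.
- dish: Bystander: clear round dish, 90 mm across, 17 mm high; origin under its centre.
- slide_box: Bystander: blue box 75 x 100 x 35 mm; origin under its centre.
- reagent: Bystander: amber bottle 60 mm across, 130 mm high; origin under its centre.
- beaker: Bystander: glass beaker 66 mm across, 85 mm high; origin under its centre.
- flask: Bystander: metal can 48 mm across, 100 mm high; origin under its centre.
Mind the look-alikes: they are no part of the job. Leave any blue look-alike of the tray alone.

How it is judged:
On the way, in this order (a step that is already met when the one before it is completed fails the run):
1. the cam lever is flipped over while the tray still sits in its nest (value of joint cam_lever above 0.9 rad and height (world z) of tray_grip below 0.06 m and distance between ball_center and pocket below 0.013 m), for 0.2 s.
2. the tray is lifted clear of the nest, held in the fingers, with the ball in its pocket (height (world z) of tray_grip above 0.09 m and contact force between tray and the fingers above 1 N and distance between ball_center and pocket below 0.013 m), for 0.2 s.
At the end, for the whole second after the job is handed in: Fingers hold the tray (over 1 N) clear of the viewer: window within 15 mm of the lens axis, 30 to 75 mm above its collar, tilt under 0.09 rad, slower than 20 mm/s; ball within 13 mm of the pocket centre; lever past 0.9 rad (value of joint cam_lever above 0.9 rad and distance between ball_center and pocket below 0.013 m and contact force between tray and the fingers above 1 N and horizontal distance between tray_window and lens below 0.015 m and z of tray_window in the frame of lens between 0.03 and 0.075 m and angle between tray's own z axis and vertical below 0.09 rad and linear speed of tray below 0.02 m/s and contact force between tray and viewer below 0.1 N); the arm keeps its last pose, push and grip.
It fails at once if the ball comes out of its pocket (not (distance between ball_center and pocket below 0.013 m)).
It fails at once if a bystander is shifted by more than 25 mm or knocked over (distance of any of jar, tweezers, dish, slide_box, reagent, beaker, flask from where it was at the start of the episode above 0.025 m or angle between any of jar, tweezers, dish, slide_box, reagent, beaker, flask's own z axis and vertical above 0.5 rad).
It also fails if it takes over 58 s, if anything falls off the work surface, if the arm or the gripper's body presses on something with over 40 N, if the wrist force passes 120 N, or if a joint passes its speed limit or range.

## Working session

There is one attempt and no reset: what is moved stays moved. The work goes in short steps, Python scripts to look and compute and a shell command to move; the robot and the scene stay as the last step left them, time stands still between calls to the robot, and variables do not carry over. Pictures are saved under pics/ and viewed, at most 10 in all, crops included, and the job is handed in when it is done.

```bash
mkdir -p pics
python3 - <<'E'
from bench import ctrl,get_image
import cv2,numpy as np,pickle
s=ctrl.get_state();print(s)
for n in("scene","top"):
    d=get_image(n);pickle.dump(d,open(n+".pkl","wb"))
    print(n,d["fx"],d["cx"],d["cy"],np.round(d["T"],3).tolist())
    cv2.imwrite(f"pics/{n}0.png",cv2.resize(d["pixels"][:,:,::-1],(800,600),interpolation=cv2.INTER_CUBIC))
E
```

```text
{'time': 0.0, 'joint_positions': array([ 1.36211808,  0.32181422, -0.07011148,  1.45166906,  0.02263148,
        1.37080867, -0.05692158]), 'qd': array([ 0.00034912, -0.00067036,  0.00038193,  0.00013703,  0.00028537,
        0.0001887 , -0.00070097]), 'joint_torque': array([-4.18747168e-04, -4.91282558e+01, -4.04196745e-01, -3.12524307e+01,
       -6.38259505e-02,  4.37610783e-02,  1.57180821e-04]), 'position': array([ 0.14344439, -0.63340462,  0.22147043]), 'tool_rot': array([-3.12024509e+00, -3.49070009e-01,  5.22317133e-04]), 'ft_force': array([0.22586256, 0.53665608, 0.87701179]), 'torque': array([ 0.01295839,  0.00637108, -0.01555021]), 'grip_force': 0.0, 'grip_width': 0.9988809199174306}
scene 418.8364768872033 247.6043715039513 193.07003378093344 [[0.609, 0.473, -0.636, 1.453], [0.793, -0.381, 0.476, -0.624], [-0.017, -0.794, -0.607, 0.906], [0.0, 0.0, 0.0, 1.0]]
top 418.0333997915829 256.7217262142513 183.10173619886484 [[0.019, -0.993, 0.119, 0.419], [-1.0, -0.019, 0.002, 0.011], [0.0, -0.119, -0.993, 1.365], [0.0, 0.0, 0.0, 1.0]]
```

View pics/scene0.png

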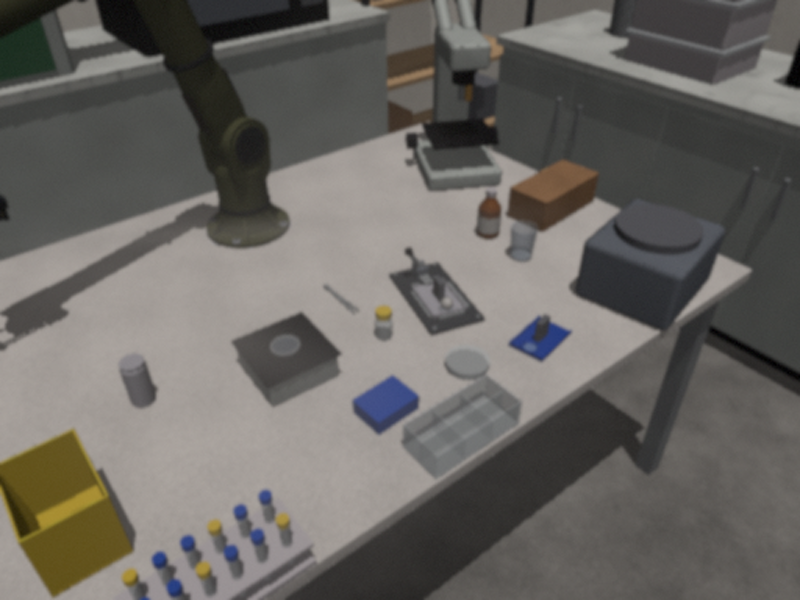

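View pics/top0.png

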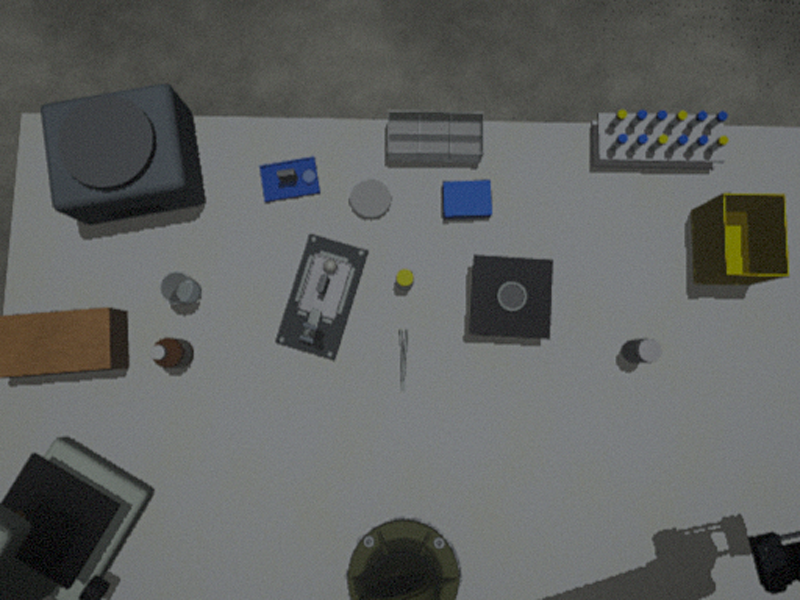

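The scene view shows the nest at (437,295), its lever knob at (409,252), and the viewer lens at (286,345). The blue tray look-alike is at (541,338). In the top view the nest is at (322,296), the knob near (318,337) and the lens at (512,296). The jar at (404,278) stands between nest and viewer. Next I'll take enlarged crops.

Run:
```python
import cv2,numpy as np,pickle
t=pickle.load(open("top.pkl","rb"))["pixels"][:,:,::-1];s=pickle.load(open("scene.pkl","rb"))["pixels"][:,:,::-1]
# top crop x170-245,y145-235 (x6) ; scene crop x240-320,y150-220 
a=cv2.resize(t[145:235,172:240],None,fx=6,fy=6,interpolation=cv2.INTER_CUBIC)
b=cv2.resize(s[155:215,245:311],None,fx=6,fy=6,interpolation=cv2.INTER_CUBIC)
c=np.zeros((540,408+396,3),np.uint8)[:, :800]
c[:,:408]=a;c[:360,408:800]=b[:,:392]
cv2.imwrite("pics/crop.png",np.clip(c*1.6,0,255).astype(np.uint8))
```

```text
(no output)
```

View pics/crop.png

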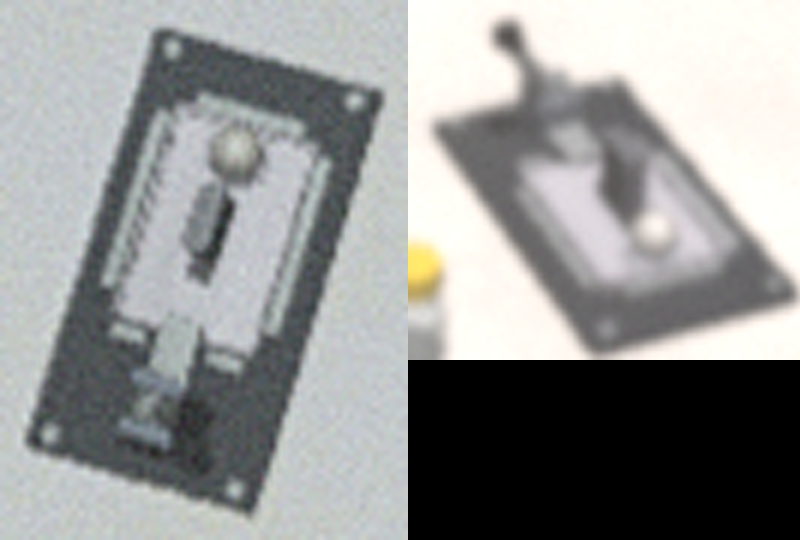

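In the top crop the plate corners are (158,28), (383,95), (252,515) and (28,442). The ball is at (236,152), the fin top at (207,217), and the knob in the dark area near (195,415). In the scene crop the knob is at (508,35) and the ball at (656,233), with corners at (435,122), (620,80), (798,300) and (600,352).

```bash
cat > h.py <<'E'
import numpy as np,pickle
from scipy.spatial.transform import Rotation as R
def ray(d,uv,T=None):
    T=d["T"] if T is None else T
    v=np.array([(uv[0]-d["cx"])/d["fx"],(uv[1]-d["cy"])/d["fy"],1.]);return T[:3,3],T[:3,:3]@v
def plane(d,uv,z,T=None):
    o,v=ray(d,uv,T);return o+v*(z-o[2])/v[2]
def tri(*rs):
    A=np.zeros((3,3));b=np.zeros(3)
    for o,v in rs:
        v=v/np.linalg.norm(v);P=np.eye(3)-np.outer(v,v);A+=P;b+=P@o
    p=np.linalg.solve(A,b);return p,[np.linalg.norm(np.cross(p-o,v/np.linalg.norm(v))) for o,v in rs]
def tool(s):
    T=np.eye(4);T[:3,:3]=R.from_rotvec(s["tool_rot"]).as_matrix();T[:3,3]=s["position"];return T
E
python3 - <<'E'
from h import *
np.set_printoptions(precision=4,suppress=True)
t=pickle.load(open("top.pkl","rb"));s=pickle.load(open("scene.pkl","rb"))
ct=lambda p:(172+(p[0]+.5)/6-.5,145+(p[1]+.5)/6-.5); cs=lambda p:(245+(p[0]-408+.5)/6-.5,155+(p[1]+.5)/6-.5)
full=lambda p:((p[0]+.5)*.64-.5,(p[1]+.5)*.64-.5)
C=np.array([plane(t,ct(p),.01) for p in [(158,28),(383,95),(252,515),(28,442)]])
print("top corners",C); 
S=np.array([plane(s,cs(p),.01) for p in [(620,80),(435,122),(600,352),(798,300)]]);print("scene",S)
for C in(C,):
    x=C[0]+C[1]-C[2]-C[3];print("yaw",np.arctan2(x[1],x[0]),"len",np.linalg.norm(x)/2)
    yaw=np.arctan2(x[1],x[0]);e=np.array([np.cos(yaw),np.sin(yaw),0]);print("origin",C.mean(0)+.02*e)
print("S origin",S.mean(0))
print("ball",tri(ray(t,ct((236,152))),ray(s,cs((656,233)))))
print("knob",tri(ray(t,ct((200,405))),ray(s,cs((508,35)))))
print("lens",tri(ray(t,full((512,296))),ray(s,full((286,345)))),plane(t,full((512,296)),.07))
print("jar",plane(t,full((404,278)),.07))
print("viewer corners",[plane(t,full(p),.064) for p in[(475,255),(552,259),(550,339),(470,335)]])
E
```

```text
top corners [[0.6897 0.2097 0.01  ]
 [0.6547 0.0852 0.01  ]
 [0.4249 0.1499 0.01  ]
 [0.4617 0.2717 0.01  ]]
scene [[0.4665 0.2711 0.01  ]
 [0.4295 0.151  0.01  ]
 [0.6618 0.0864 0.01  ]
 [0.6971 0.2032 0.01  ]]
yaw -0.26981410032075703 len 0.2374838322394492
origin [0.577  0.1738 0.01  ]
S origin [0.5637 0.1779 0.01  ]
ball (array([0.6192, 0.1632, 0.0302]), [np.float64(0.0009951959849053237), np.float64(0.0009951959849053304)])
knob (array([0.4792, 0.1692, 0.092 ]), [np.float64(0.00032805156721126845), np.float64(0.0003280515672113679)])
lens (array([ 0.5597, -0.206 ,  0.0675]), [np.float64(0.001722212317721932), np.float64(0.001722212317722075)]) [ 0.5586 -0.2071  0.07  ]
jar [0.5907 0.0088 0.07  ]
viewer corners [array([ 0.641 , -0.1336,  0.064 ]), array([ 0.6358, -0.2888,  0.064 ]), array([ 0.4748, -0.2834,  0.064 ]), array([ 0.4797, -0.1245,  0.064 ])]
```

Nest origin ≈ (0.580, 0.173), yaw −0.27. Knob ≈ (0.477, 0.169, 0.09), lens ≈ (0.559, −0.207, 0.069). I'm moving now.

```bash
python3 -m crank '[[[36,-20,0,0,1],[36,-20,0,0,1],[36,-20,0,0,1],[36,-20,0,0,1],[36,-20,0,0,1],[36,-20,0,0,1],[36,-20,0,0,1],[36,-20,0,0,1],[36,-20,0,0,1],[36,-20,0,0,1]]]' 30
python3 -m crank '[[[0,0,0,0.1,1],[0,0,0,0.1,1],[0,0,0,0.1,1],[0,0,0,0.1,1],[0,0,0,0.09,1],[0,0,0,0,1]]]'
```

```text
time: 0.93
position: [0.4514, -0.3577, 0.2223]
tool_rot: [-3.122, -0.349, 0.001]
ft_force: [0.5, -0.2, -0.1]
grip_width: 0.325
grip_force: 0.0
time: 1.43
position: [0.4503, -0.3592, 0.222]
tool_rot: [-3.113, 0.422, 0.001]
ft_force: [-0.3, -0.1, 0.4]
grip_width: 0.008
grip_force: 0.0
```

```bash
python3 -m crank '[[[-9,-34,0,0,1],[-9,-34,0,0,1],[-9,-34,0,0,1],[-9,-34,0,0,1],[-9,-34,0,0,1],[-9,-34,0,0,1],[-9,-34,0,0,1],[-9,-34,0,0,1],[-9,-34,0,0,1],[-9,-34,0,0,1]]]'
python3 -m crank '[[[-7,-34,0,0,1],[-7,-34,0,0,1],[-7,-34,0,0,1],[-7,-34,0,0,1],[0,0,0,0,1],[0,0,0,0,1],[0,0,0,0,1]]]'
python3 - <<'E'
from bench import ctrl,get_image
import cv2,pickle
s=ctrl.get_state();d=get_image("wrist");d["s"]=s;pickle.dump(d,open("w1.pkl","wb"));print(s["position"],s["tool_rot"],s["joint_positions"])
cv2.imwrite("pics/w1.png",cv2.resize(d["pixels"][:,:,::-1],(800,600)))
E
```

```text
time: 2.27
position: [0.453, -0.006, 0.2224]
tool_rot: [3.114, -0.414, 0.0]
ft_force: [0.2, -0.6, 0.1]
grip_width: 0.003
grip_force: 0.0
time: 2.85
position: [0.4622, 0.1302, 0.2222]
tool_rot: [3.113, -0.416, -0.001]
ft_force: [-0.1, 0.3, 1.0]
grip_width: 0.008
grip_force: 0.0
[0.46223218 0.13015667 0.22221955] [ 3.11297578e+00 -4.16141834e-01 -8.00097356e-04] [ 0.46704361 -0.01838109 -0.77883436  1.83290733 -0.01268398  1.32264553
 -2.14516008]
```

View pics/w1.png

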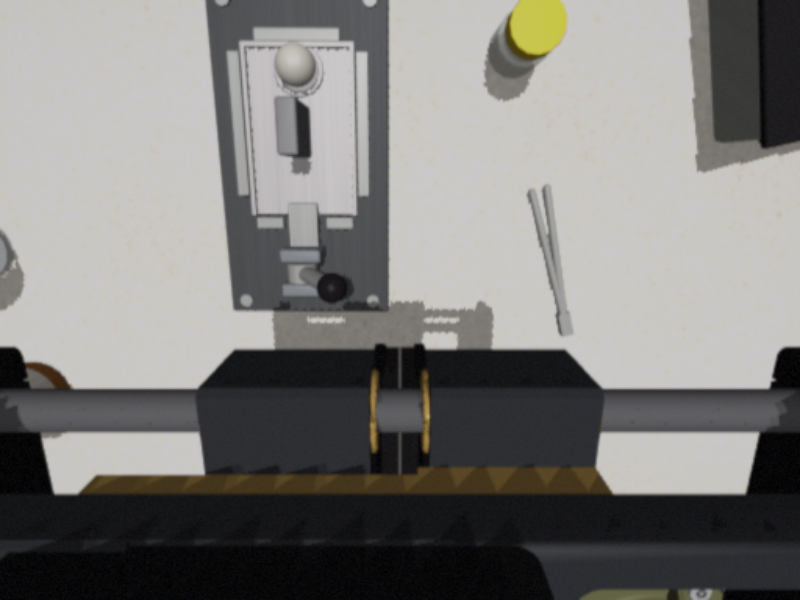

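The wrist view shows the nest clearly: knob (332,287), ball (296,64), fin top (286,126). The plate's lower corners are (233,310) and (389,310), and the lever leans right (nest −y).

Run:
```python
from h import *
np.set_printoptions(precision=4,suppress=True)
t=pickle.load(open("top.pkl","rb"));s=pickle.load(open("scene.pkl","rb"));w=pickle.load(open("w1.pkl","rb"))
Tt=tool(w["s"]);T=Tt@w["T_tool_cam"];print(w["T_tool_cam"],w["fx"])
ct=lambda p:(172+(p[0]+.5)/6-.5,145+(p[1]+.5)/6-.5); cs=lambda p:(245+(p[0]-408+.5)/6-.5,155+(p[1]+.5)/6-.5)
f=lambda p:((p[0]+.5)*.64-.5,(p[1]+.5)*.64-.5)
def px(P):
    c=np.linalg.inv(T)@np.r_[P,1];return (np.array([w["fx"]*c[0]/c[2]+w["cx"],w["fy"]*c[1]/c[2]+w["cy"]])+.5)/.64
print("tcp px",px(Tt[:3,3]), px((Tt@[0,.015,0,1])[:3]))
print("corners",plane(w,f((233,310)),.01,T),plane(w,f((389,310)),.01,T))
print("ball",tri(ray(t,ct((236,152))),ray(s,cs((656,233))),ray(w,f((296,64)),T)))
k=tri(ray(s,cs((508,35))),ray(w,f((332,287)),T));print("knob",k)
print("fin top",plane(w,f((286,126)),.066,T))
o=np.array([.58,.173]);e=np.array([np.cos(.27),-np.sin(.27)]);n=np.array([-e[1],e[0]])
for P in (k[0],plane(w,f((332,287)),.085,T),plane(w,f((296,64)),.03,T),plane(w,f((286,126)),.066,T),Tt[:3,3]):print(e@(P[:2]-o),n@(P[:2]-o))
```

```text
[[ 0.0002 -0.9653 -0.261   0.0703]
 [ 1.      0.0005 -0.0009 -0.0013]
 [ 0.001  -0.261   0.9653 -0.1642]
 [ 0.      0.      0.      1.    ]] 299.753541210596
tcp px [403.6258 367.1287] [443.3479 367.1521]
corners [0.4607 0.2764 0.01  ] [0.4264 0.1504 0.01  ]
ball (array([0.6196, 0.163 , 0.0305]), [np.float64(0.0011623251620945933), np.float64(0.0009094045397996472), np.float64(0.00043508177261685263)])
knob (array([0.4725, 0.1746, 0.0864]), [np.float64(0.00022462271463646034), np.float64(0.0002246227146362642)])
fin top [0.5782 0.1757 0.066 ]
-0.10407576642803139 -0.027118548358114287
-0.10432431139350892 -0.026707655711214622
0.041349842766024894 0.0010644654988564782
-0.002451208831726772 0.002163197443604028
-0.10207353258964069 -0.07270353669718159
```

```bash
python3 -m crank '[[[-2,0,24,0,1],[0,0,24,0,1],[0,0,24,0,1],[0,0,24,0,1],[0,0,24,0,1],[0,0,23,0,1],[0,0,0,0,1],[0,0,0,0,1]]]'
python3 -m crank '[[[0,-8,0,0,1],[0,-8,0,0,1],[0,-8,0,0,1],[0,-8,0,0,1],[0,-8,0,0,1],[0,-8,0,0,1],[0,-8,0,0,1],[0,-8,0,0,1],[0,-8,0,0,1],[0,0,0,0,1]]]'
python3 - <<'E'
from bench import ctrl,get_image
import cv2,pickle
s=ctrl.get_state();d=get_image("wrist");d["s"]=s;pickle.dump(d,open("w2.pkl","wb"));print(s["position"])
d2=get_image("scene")
a=cv2.resize(d["pixels"],(400,300));b=cv2.resize(d2["pixels"][130:230,225:325],(400,400),interpolation=cv2.INTER_CUBIC)
import numpy as np
c=np.zeros((400,800,3),np.uint8);c[:300,:400]=a;c[:,400:]=b
cv2.imwrite("pics/w2.png",c[:,:,::-1])
E
```

```text
time: 3.57
position: [0.4597, 0.1299, 0.0788]
tool_rot: [3.112, -0.421, -0.004]
ft_force: [-0.6, -0.6, 1.0]
grip_width: 0.005
grip_force: 0.0
time: 4.4
position: [0.4794, 0.2033, 0.0795]
tool_rot: [-3.112, 0.415, 0.001]
ft_force: [-0.2, 0.3, 0.2]
grip_width: 0.004
grip_force: 0.0
[0.47943525 0.20329779 0.07945565]
```

View pics/w2.png

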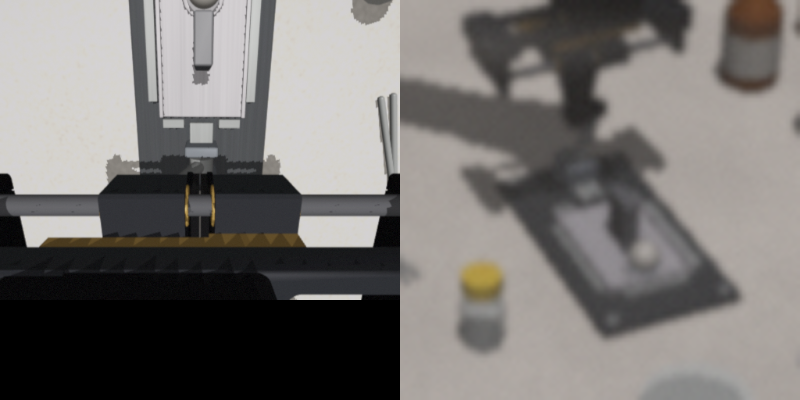

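The tongue (200,132) has drawn back off the tray's edge (row 118), so the lever is moving with the fingers. I'll push a little further, gently, towards the stop.

```bash
python3 -m crank '[[[0,-3,0,0,1],[0,-3,0,0,1],[0,0,0,0,1]]]'; python3 -m crank '[[[0,-2,0,0,1],[0,-2,0,0,1],[0,0,0,0,1]]]'
```

```text
time: 4.75
position: [0.481, 0.2067, 0.0794]
tool_rot: [3.113, -0.418, -0.0]
ft_force: [0.1, -0.4, -0.5]
grip_width: 0.007
grip_force: 0.2
time: 5.0
position: [0.4821, 0.2107, 0.0795]
tool_rot: [3.114, -0.418, 0.0]
ft_force: [0.6, -1.7, -0.7]
grip_width: 0.004
grip_force: 0.4
```

```bash
python3 -m crank '[[[0,-2,0,0,1],[0,0,0,0,1]]]';python3 -m crank '[[[0,-2,0,0,1],[0,0,0,0,1]]]'
```

```text
time: 5.17
position: [0.4827, 0.2126, 0.0795]
tool_rot: [-3.114, 0.418, -0.0]
ft_force: [0.1, -1.7, -0.4]
grip_width: 0.006
grip_force: 0.5
time: 5.33
position: [0.4831, 0.2142, 0.0793]
tool_rot: [3.113, -0.418, -0.0]
ft_force: [-0.4, -1.8, -1.6]
grip_width: 0.007
grip_force: 0.7
```

```bash
python3 -m crank '[[[0,-2,0,0,1],[0,0,0,0,1],[0,0,0,0,1]]]';python3 -m crank '[[[0,-2,0,0,1],[0,0,0,0,1],[0,0,0,0,1]]]'
```

```text
time: 5.58
position: [0.4833, 0.2145, 0.0792]
tool_rot: [3.11, -0.419, -0.002]
ft_force: [-2.5, -5.1, 1.3]
grip_width: 0.004
grip_force: 2.8
time: 5.83
position: [0.4833, 0.2147, 0.0791]
tool_rot: [3.107, -0.42, -0.004]
ft_force: [-3.4, -7.7, 3.7]
grip_width: 0.002
grip_force: 4.8
```

At the stop. I'll retreat, rise and go above the grip, opening on the way.

```bash
python3 -m crank '[[[0,10,0,0,1],[0,10,0,0,1],[0,0,-30,0,1],[0,0,-30,0,1],[0,0,-30,0,1],[0,0,-30,0,1],[20,-2,0,0,-1],[20,-2,0,0,-1],[20,-2,0,0,-1],[20,-2,0,0,-1]]]'
python3 -m crank '[[[10,0,0,0,-1],[0,0,0,0,-1],[0,0,0,0,-1]]]'
python3 - <<'E'
from bench import ctrl,get_image
import cv2,pickle
s=ctrl.get_state();d=get_image("wrist");d["s"]=s;pickle.dump(d,open("w3.pkl","wb"));print(s["position"],s["tool_rot"])
d2=get_image("top");pickle.dump(d2,open("top2.pkl","wb"))
cv2.imwrite("pics/w3.png",cv2.resize(d["pixels"][:,:,::-1],(800,600)))
E
```

```text
time: 6.67
position: [0.5594, 0.1854, 0.2002]
tool_rot: [-3.113, 0.418, -0.003]
ft_force: [-1.1, -0.4, 0.6]
grip_width: 0.222
grip_force: 0.0
time: 6.92
position: [0.5672, 0.1832, 0.1993]
tool_rot: [-3.113, 0.418, 0.002]
ft_force: [0.5, 0.3, -0.6]
grip_width: 0.451
grip_force: 0.0
[0.56724042 0.18319912 0.19928089] [-3.11283786e+00  4.18266726e-01  1.94806462e-03]
```

View pics/w3.png

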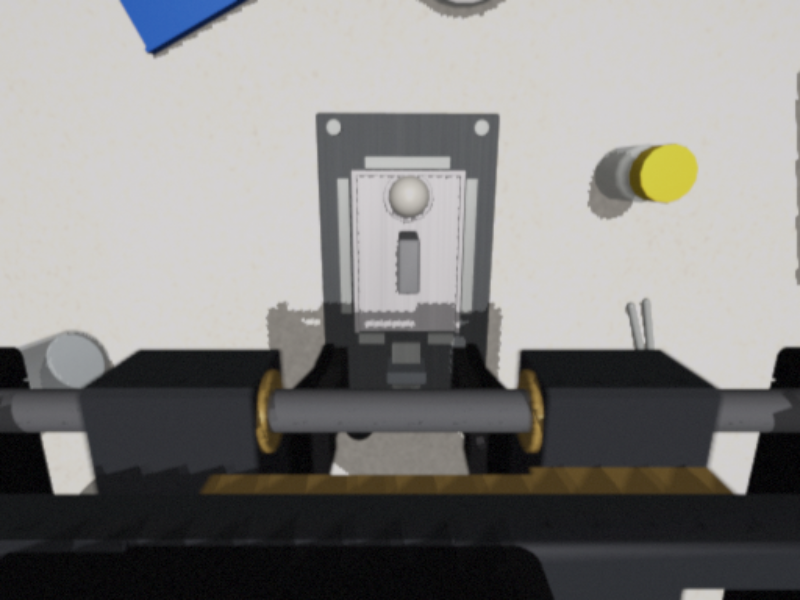

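The tongue is clear, the ball (408,196) sits in its pocket, and the knob shows at the left (360,430). The fin's top face is centred at (409,265).

Run:
```python
from h import *
np.set_printoptions(precision=4,suppress=True)
w=pickle.load(open("w3.pkl","rb"));w1=pickle.load(open("w1.pkl","rb"));Tt=tool(w["s"]);T=Tt@w["T_tool_cam"];T1=tool(w1["s"])@w1["T_tool_cam"]
f=lambda p:((p[0]+.5)*.64-.5,(p[1]+.5)*.64-.5)
P=plane(w,f((409,265)),.066,T);B=plane(w,f((408,196)),.03,T);K=plane(w,f((360,428)),.085,T)
print("fin",P,"tri",tri(ray(w,f((409,265)),T),ray(w1,f((286,126)),T1)))
for Q in(P,B,K):print(Tt[:3,:3].T@(Q-Tt[:3,3])*1000)
print(np.rad2deg(np.arccos(-Tt[2,2])))
print("corners",[Tt[:3,:3].T@(plane(w,f(p),.01,T)-Tt[:3,3])*1000 for p in((317,113),(498,114))])
```

```text
fin [0.5789 0.1753 0.066 ] tri (array([0.5785, 0.1756, 0.0648]), [np.float64(0.0003594909871890653), np.float64(0.0003594909871891328)])
[ 13.5345   4.6405 133.2602]
[ 55.394    4.387  169.2046]
[-92.9768 -27.7234 114.4218]
0.08392683630762919
corners [array([111.6909, -59.7537, 189.1685]), array([111.0329,  67.9252, 189.0918])]
```

```bash
python3 -m crank '[[[7,2.5,0,0,-1],[6.5,2,0,0,-1],[0,0,25,0,-1],[0,0,25,0,-1],[0,0,25,0,-1],[0,0,25,0,-1],[0,0,20,0,-1],[0,0,20,0,-1],[0,0,15,0,-1],[0,0,10,0,-1]]]'
python3 -m crank '[[[0,0,5,0,-1],[0,0,0,0,-1],[0,0,0,0,-1]]]'
```

```text
time: 7.85
position: [0.5791, 0.1742, 0.0327]
tool_rot: [3.113, -0.419, -0.003]
ft_force: [-0.0, -0.3, 0.1]
grip_width: 0.999
grip_force: 0.0
time: 8.1
position: [0.5803, 0.1752, 0.0302]
tool_rot: [-3.113, 0.418, -0.002]
ft_force: [-0.3, 0.8, -0.2]
grip_width: 0.999
grip_force: 0.0
```

```bash
python3 -m crank '[[[0,0,0,0,0.5],[0,0,0,0,0.5],[0,0,0,0,0.5],[0,0,0,0,0.5],[0,0,0,0,0.5],[0,0,0,0,0.5],[0,0,0,0,0.6],[0,0,0,0,0.64],[0,0,0,0,0.67],[0,0,0,0,0.7]]]' 30
python3 -m crank '[[[0,0,0,0,0.8],[0,0,0,0,1],[0,0,0,0,1],[0,0,0,0,1],[0,0,0,0,1]]]'
```

```text
time: 8.93
position: [0.5796, 0.175, 0.0295]
tool_rot: [3.114, -0.418, -0.0]
ft_force: [1.4, -0.1, -0.5]
grip_width: 0.328
grip_force: 0.0
time: 9.35
position: [0.5796, 0.1748, 0.0295]
tool_rot: [3.113, -0.419, -0.0]
ft_force: [1.0, -1.1, -0.6]
grip_width: 0.157
grip_force: 30.0
```

```bash
python3 -m crank '[[[0,0,-1,0,1],[0,0,-2,0,1],[0,0,-3,0,1],[0,0,-4,0,1],[0,0,-4,0,1],[0,0,-4,0,1],[0,0,-4,0,1],[0,0,-4,0,1],[0,0,-4,0,1],[0,0,-4,0,1]]]'
python3 -m crank '[[[0,0,-5,0,1],[0,0,-6,0,1],[0,0,-7,0,1],[0,0,-7,0,1],[0,0,-7,0,1],[0,0,-7,0,1],[0,0,-7,0,1],[0,0,-7,0,1],[0,0,-6,0,1],[0,0,-5,0,1]]]'
python3 -m crank '[[[0,0,-4,0,1],[0,0,-3,0,1],[0,0,-2,0,1],[0,0,-1,0,1],[0,0,0,0,1],[0,0,0,0,1]]]'
python3 - <<'E'
from bench import ctrl,get_image
import cv2,pickle
s=ctrl.get_state();d=get_image("wrist");d["s"]=s;pickle.dump(d,open("w4.pkl","wb"));print(s["position"],s["tool_rot"],s["joint_positions"])
cv2.imwrite("pics/w4.png",cv2.resize(d["pixels"][:,:,::-1],(800,600)))
E
```

```text
time: 10.18
position: [0.5797, 0.175, 0.064]
tool_rot: [3.114, -0.418, 0.0]
ft_force: [-0.2, -0.9, -2.6]
grip_width: 0.153
grip_force: 30.0
time: 11.02
position: [0.5798, 0.1751, 0.1284]
tool_rot: [-3.114, 0.418, -0.001]
ft_force: [0.2, 0.6, -2.2]
grip_width: 0.159
grip_force: 30.0
time: 11.52
position: [0.5795, 0.1749, 0.1373]
tool_rot: [3.113, -0.418, -0.001]
ft_force: [-0.4, -0.3, -1.9]
grip_width: 0.158
grip_force: 30.0
[0.5795198 0.1749173 0.1372569] [ 3.11335335e+00 -4.18450370e-01 -6.74082709e-04] [ 0.29061725  0.38111009 -0.77323146  1.65259027  0.27992995  1.22315399
 -2.38123236]
```

View pics/w4.png

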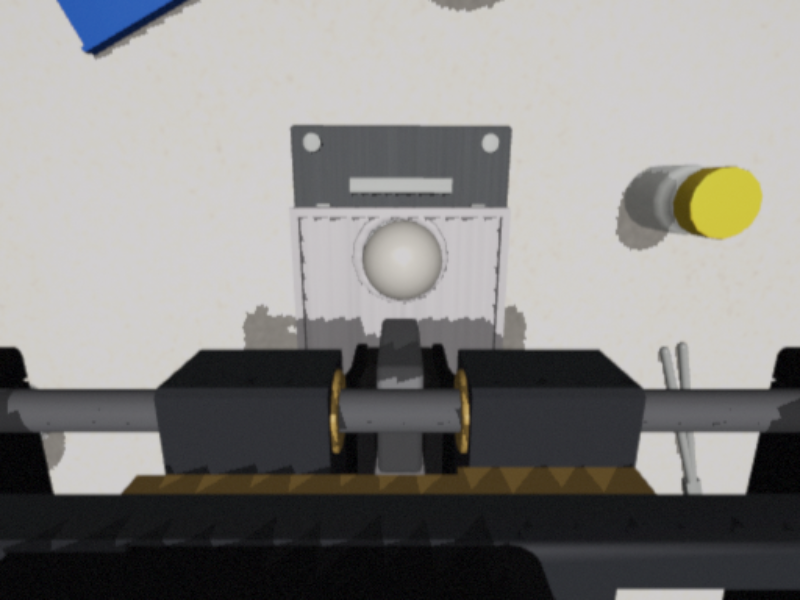

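The tray is level and the ball (402,260) is centred in its ring.

Run:
```python
from h import *
np.set_printoptions(precision=1,suppress=True)
w=pickle.load(open("w4.pkl","rb"));Tt=tool(w["s"]);T=Tt@w["T_tool_cam"]
f=lambda p:((p[0]+.5)*.64-.5,(p[1]+.5)*.64-.5)
B=plane(w,f((402,260)),.138,T);L=np.array([.559,-.207,B[2]])
print(Tt[:3,:3].T@(B-Tt[:3,3])*1000,Tt[:3,:3].T@(L-B)*1000)
```

```text
[40.9 -0.5 -0.8] [ 40.2 374.3   0.1]
```

```bash
python3 -m crank '[[[0.2,2,0,0,1],[0.4,4,0,0,1],[0.6,6,0,0,1],[0.9,8,0,0,1],[1,10,0,0,1],[1.3,12,0,0,1],[1.5,14.5,0,0,1],[1.5,14.5,0,0,1],[1.5,14.5,0,0,1],[1.5,14.5,0,0,1]]]'
python3 -m crank '[[[1.5,14.5,0,0,1],[1.5,14.5,0,0,1],[1.5,14.5,0,0,1],[1.5,14.5,0,0,1],[1.5,14.5,0,0,1],[1.5,14.5,0,0,1],[1.5,14.5,0,0,1],[1.5,14.5,0,0,1],[1.5,14.5,0,0,1],[1.5,14.5,0,0,1]]]'
python3 -m crank '[[[1.5,14.5,0,0,1],[1.5,14.5,0,0,1],[1.5,14.5,0,0,1],[1.5,14.5,0,0,1],[1.5,14.5,0,0,1],[1.5,14.5,0,0,1],[1.3,12,0,0,1],[1,10,0,0,1],[0.9,8,0,0,1],[0.6,6,0,0,1]]]'
python3 -m crank '[[[0.4,4,0,0,1],[0.2,2,0,0,1],[0,0,0,0,1],[0,0,0,0,1],[0,0,0,0,1],[0,0,0,0,1]]]'
python3 - <<'E'
from bench import ctrl,get_image
from h import *
import cv2
s=ctrl.get_state();print(s["position"],s["tool_rot"],s["grip_force"])
c=np.zeros((600,800,3),np.uint8)
d=get_image("wrist")["pixels"];t=get_image("top")["pixels"];q=get_image("scene")["pixels"]
c[:300,:400]=cv2.resize(d,(400,300));c[:300,400:]=cv2.resize(t[140:230,265:385],(400,300),interpolation=cv2.INTER_CUBIC)
c[300:,:400]=cv2.resize(q[170:275,130:270],(400,300),interpolation=cv2.INTER_CUBIC);c[300:,400:]=cv2.resize(t[140:245,165:305],(400,300),interpolation=cv2.INTER_CUBIC)
cv2.imwrite("pics/f.png",np.clip(c[:,:,::-1]*1.4,0,255).astype(np.uint8))
E
```

```text
time: 12.4
position: [0.5629, 0.0736, 0.1375]
tool_rot: [3.113, -0.42, 0.0]
ft_force: [0.2, -0.5, -1.8]
grip_width: 0.159
grip_force: 30.0
time: 13.23
position: [0.5387, -0.0701, 0.1376]
tool_rot: [3.113, -0.42, 0.0]
ft_force: [0.0, 0.5, -2.7]
grip_width: 0.159
grip_force: 30.0
time: 14.07
position: [0.519, -0.1912, 0.1375]
tool_rot: [3.113, -0.42, -0.0]
ft_force: [0.5, 0.6, -3.4]
grip_width: 0.157
grip_force: 30.0
time: 14.57
position: [0.5185, -0.1952, 0.1375]
tool_rot: [-3.114, 0.417, 0.0]
ft_force: [-0.0, -0.3, -2.1]
grip_width: 0.158
grip_force: 30.0
[ 0.5185285  -0.19524825  0.13754741] [-3.11369899e+00  4.16689978e-01  4.37630176e-05] 29.998649046756327
```

View pics/f.png

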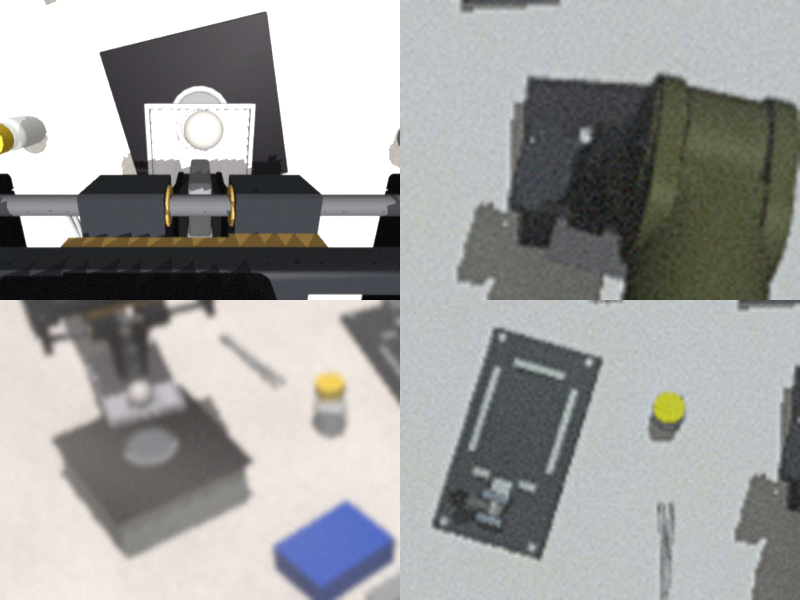

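The lever knob stays on the +y side, and the ball (203,130 in the wrist panel) is in its ring. The collar peeks out with its far edge at (199,86). I'll check the centring from that.

Run:
```python
from bench import ctrl,get_image
from h import *
np.set_printoptions(precision=4,suppress=True)
s=ctrl.get_state();w=pickle.load(open("w4.pkl","rb"));Tt=tool(s);T=Tt@w["T_tool_cam"]
f=lambda p:((p[0]+.5)*1.28-.5,(p[1]+.5)*1.28-.5)
E=plane(w,f((199.5,86)),.07,T);print("collar centre",E-.03*Tt[:3,0],"window",(Tt@[.0409,-.0005,0,1])[:3],np.abs(s["qd"]).max())
```

```text
collar centre [ 0.5583 -0.205   0.07  ] window [ 0.558  -0.2059  0.1375] 0.0036146523850077257
```

The window is within about 1 mm of the lens axis, roughly 48 mm above the collar and still, so I'm handing in.

```bash
python3 -c "
from bench import job
print(job.close_job())"
```

```text
the job is handed in; nothing more can be done
None
```

I flipped the lever to its stop, and the tray is held level and still with the pocket about 1 mm off the lens axis and the underside about 48 mm above the collar. The ball is in its pocket and the job is handed in at about 15 s; no verdict was returned.

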